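# Find the hidden catch of the microscope's power unit and open its battery door

### The arm

A 7-joint arm with a two-finger parallel gripper is mounted at the origin on the work surface. World frame = base frame: x ahead of the robot, y to its left, z up, the work surface at z = 0. Lengths are in m, angles in degrees, forces in N, time in s.
With the tool pointing down it reaches from about 0.4 to 0.85 m from the base axis. Payload 6.9 kg.
Tool frame: the origin (TCP) lies at the very end of the fingers, on their centre line; the grasp point (between the pads) lies 19 mm behind it; x points along the fingers, z is the direction in which the jaws open and shut, and the axes are right-handed (so a half turn about x gives the same grasp; the last joint's range is limited). The gripper opens to 85 mm and grips with 20 to 120 N. Pads are 22 mm wide; open, the fingers measure 114 mm over their backs; the gripper's body (76 mm by 85 mm) begins 54 mm behind the grasp point. The pads swing forward as they close: fully open they stand 13 mm farther back than shut.
Start: joints at [70.617, 29.078, -13.613, 85.955, 7.202, 65.827, -8.869], TCP at [0.268, -0.564, 0.231] pointing down, gripper open.
Joint ranges: [-176.47, 176.47], [-13.61, 117.27], [-81.72, 77.17], [0.22, 143.17], [-87.28, 267.28], [10, 112.55], [-165.47, 165.47]. Speed limits (degrees/s): [136.94, 136.94, 180, 180, 180, 180, 180].

### API

Orientations are given as [roll, pitch, yaw] about the fixed x, y, z axes, in that order (R = Rz(yaw) Ry(pitch) Rx(roll)).
In Python, from rig import status, grab_frame, camera_info, ticket gives the robot as it stands.
- The arm moves only by the tool play_rows, never from a script. Its argument "motion" is one flat list of numbers, 4 for each row, row after row: the shift along the tool's x, y, z as a fraction of full scale, then the turn about the tool's x as a fraction of full scale. A call has 1 to 10 rows; each row shifts and turns the commanded pose from where the row before left it, along the tool's axes as they then stand; what a row does not reach is not made up. Full scale, the value 1, is 100 mm for a shift and 90 degrees for a turn. A row lasts 1/10 s, in which the tool goes at most 50 mm and 8.59 degrees, less where a joint would pass 70% of its speed; a pose out of reach is approached as far as the arm can. A call with a number of a shift or a turn outside -1 to 1 is refused whole. A call with a gripper value outside its range is refused whole. "grip" is the gripper command: -1 is fully open, 1 is shut, values between are in proportion, set as the call begins (left out, the last holds). The fingers move at their own pace and stop on an object; "newtons" is the grip in N (left out, the last holds). Time passes only in rows, so rows that do not move let the fingers close. It gives the time, the measured TCP pose, the force and the opening at its end, in the units of the state.
- status.observe(): the state, without advancing time (a new reading comes with each control period).
- grab_frame(name): name is "scene" or "top" or "wrist"; returns (picture, depth): 384x512x3 uint8, red, green, blue; 384x512 float32, m along the optical axis (not along the pixel's ray), 0 where there is no reading.
- camera_info(name): a dict with "fx", "fy", "cx", "cy" (pixels), "k1" (the pictures are not rectified: a ray, as slopes to the right and down, at radius r is drawn at 1 + k1 r^2 times it, then the intrinsics apply), "rvec" (rotation vector, rad) and "tvec" (3), from world to camera coordinates, as OpenCV has them. Camera axes: x right, y down, z forward; pixel columns grow to the right and rows downward; lengths in m; the calibration is good to about 2 mm. A picture is of the moment at which its call begins: read the wrist's pose just before it. camera_info takes no time and is no camera call; for the wrist camera it gives the pose at the moment of the call.
- ticket.finish_job(): hands the job in, once; it reports no verdict.
The state is a dict: "time_s": time; "joints": joint angles; "qvel": joint speeds; "tau": joint torques, N m; "eef_pos": TCP position; "tcp_rot": TCP orientation; "ft_force": force on the tool from outside, world axes, zero at the start; "ft_torque": the same for the moment, N m; "width": finger opening in m.
Only numpy, scipy, OpenCV 4.12 (cv2) and the standard library are available. Lean on these libraries where they do the work, as an engineer would, in place of code of your own. Each camera call takes 0.05 s, during which the arm holds its last target.

### The job

Open the battery door of the white power unit so its cells can be changed: with a closed fingertip, feel along the shallow groove in the unit's top for the flush catch pad hidden in the groove's floor, and press the pad in so that the door springs ajar. Then let the pad come back up, push the door by its raised ledge until it is fully open, and take your hand away. Nothing is to be picked up; do not press the raised round standby key, and leave the pots, glassware and tools where they stand.

Things in the scene. Friction and masses are not known exactly. Their poses are not given: they have to be found in the camera images.
- unit: White flat instrument power unit fixed to the table, 240 (its x) x 310 (y) x 60 mm high. Origin: centre of its underside; x from front to rear, z up. Front 90 mm of its top (x -120 to -30): flat panel at height 60 mm with one groove along y. Behind it the sliding battery door (y -73 to +73, top at height 59.5; shut: x -29 to +49), between flat decks at height 60 mm.
- groove (a point): Middle of the shallow groove's floor, at x = -78, y = 0, height 58 mm of the unit. The groove runs along the unit's y, 128 mm long, 40 mm wide, 2 mm deep. The catch pad lies in its floor, flush, of the same white plastic, 42 mm along the groove x 37 mm, with a 1.5 mm seam. Its centre is anywhere within 40 mm of this point along the groove: not told, feel for it. The rest of the floor is rigid.
- catch (a joint): How far the hidden catch pad is pressed, m: 0 = flush with the groove's floor, 0.005 = fully in. A spring returns it; it needs about 1.2 N to start and 4 N fully in, and frees the door at about 0.003. The whole fingertip must be over the pad; on the rigid floor beside it nothing moves.
- door (a joint): How far the battery door has slid open towards the unit's +x, m: 0 = shut, 0.065 = fully open, at its stop. Until the catch is pressed it is locked. When freed, a spring drives it to about 0.022 (ajar); from there it slides with about 1.2 N of friction, stays where it is left, and has to be pushed.
- ledge (a point): Middle of the top edge, on the front (-x) face, of the raised ledge that stands across the battery door: 70 mm long along the unit's y, 8 mm thick, 16 mm high above the door (top at height 76 mm). It moves with the door; push this front face towards the unit's +x to open the door. Shut, it lies at x = -24 mm in the unit's frame.
- standby (a joint): Raised round standby key, 22 mm across, in a grey collar on the right (-y) deck at x = +55, y = -115 mm of the unit, top 18 mm above the deck. Value: how far it is pressed, m, 0 to 0.005. Not to be pressed.
- pot: Small clear lidded pot, 34 mm across, 40 mm high, standing on the right (-y) front corner of the unit's panel. Origin: centre of its underside. Leave alone.
- vial: Amber lidded glass vial, 32 mm across, 55 mm high, standing on the unit's left (+y) deck. Origin: centre of its underside. Leave alone.
- dish: Covered flat glass dish, 92 mm across, 18 mm high, on the table to the left. Origin: centre of its underside. Leave alone.
- beaker: Open glass beaker, 66 mm across, 85 mm high, on the table to the left. Origin: centre of its underside. Leave alone.
- slide_box: Grey slide box 85 x 100 x 35 mm, on the table to the right. Origin: centre of its underside. Leave alone.
- screwdriver: Screwdriver with a black handle lying on the table to the right, its x towards the blade. Leave alone.

How it is judged (in metres and radians):
On the way, in this order (a step that is already met when the one before it is completed fails the run):
1. the hidden catch pad is pressed (value of joint catch above 0.002 m).
2. the battery door has sprung ajar (value of joint door above 0.015 m).
At the end, for the whole second after the job is handed in: The battery door stands fully open (at least 60 of its 65 mm), the catch pad is back flush (within 1 mm) and the standby key is up (value of joint door above 0.06 m and value of joint each of catch, standby below 0.001 m); the robot touches nothing.
It fails at once if the standby key is pressed more than 2 mm (value of joint standby above 0.002 m).
It fails at once if a bystander (pot, vial, dish, beaker, slide box or screwdriver) is lifted or displaced by more than 30 mm (distance of any of pot, vial, dish, beaker, slide_box, screwdriver from where it was at the start of the episode above 0.03 m).
It also fails if it takes over 48 s, if anything falls off the work surface, if the arm or the gripper's body presses on something with over 40 N, if the wrist force passes 120 N, or if a joint passes its speed limit or range.

## Working session

There is one attempt and no reset: what is moved stays moved. The work goes in short steps, Python scripts to look and compute and a tool call to move; the robot and the scene stay as the last step left them, time stands still between calls to the robot, and variables do not carry over. Pictures are saved under pics/ and viewed, and the job is handed in when it is done.

Besides the shell and the picture viewer there is one more tool, called after "Call:" as name(argument=value, ...), one argument or row to a line, values as JSON. play_rows: Moves the arm, as the interface text tells. Shift numbers are shares of 100 mm and turn numbers shares of 90 degrees, none past 1 either way. Its arguments: {"type":"object","properties":{"motion":{"type":"array"},"grip":{"type":"number"},"newtons":{"type":"number"}},"required":["motion"]}

```bash
mkdir -p pics; ls
python3 - <<'E'
from rig import status, grab_frame, camera_info
import cv2, numpy as np
print(status.observe())
for n in ["scene","top"]:
    p,d=grab_frame(n); cv2.imwrite(f"pics/{n}0.png",p[:,:,::-1]); np.save(f"pics/{n}0.npy",d); print(n,camera_info(n))
E
```

```text
pics
{'time_s': 0.0, 'joints': array([ 70.6176347 ,  29.12696021, -13.60748998,  86.00993154,
         7.20096299,  65.82635675,  -8.86921651]), 'qvel': array([-0.05878959,  0.02643693,  0.00965468,  0.03768349, -0.00127827,
       -0.02077677, -0.03364555]), 'tau': array([-3.84145269e-04, -6.20603228e+01, -2.18604684e+00, -2.49658352e+01,
        1.28616698e-02,  1.19100278e-02, -1.83386213e-06]), 'eef_pos': array([ 0.26805226, -0.56403308,  0.23040588]), 'tcp_rot': array([-179.11501613,   89.89536307,  116.3114463 ]), 'ft_force': array([-0.47047731,  0.460633  , -0.04472298]), 'ft_torque': array([ 0.03511967, -0.02177657, -0.03236531]), 'width': 0.08554895030476903}
scene {'fx': 346.6373187557622, 'fy': 346.6373187557622, 'cx': 254.2086120967443, 'cy': 197.9758309567058, 'k1': -0.017113926201497275, 'rvec': array([ 2.21182452,  0.78547884, -0.35763225]), 'tvec': array([-0.42721758, -0.17061293,  1.25567088])}
top {'fx': 392.74568711765147, 'fy': 392.74568711765147, 'cx': 254.41730047966792, 'cy': 192.9793358384985, 'k1': -0.060873415889476284, 'rvec': array([ 2.14815666, -2.10322443,  0.18478274]), 'tvec': array([-0.00569183,  0.54747341,  1.15296479])}
```

View pics/scene0.png

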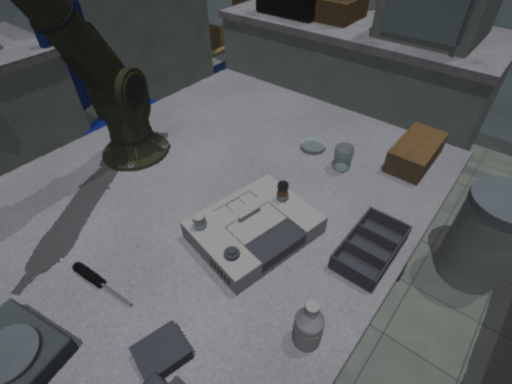

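View pics/top0.png

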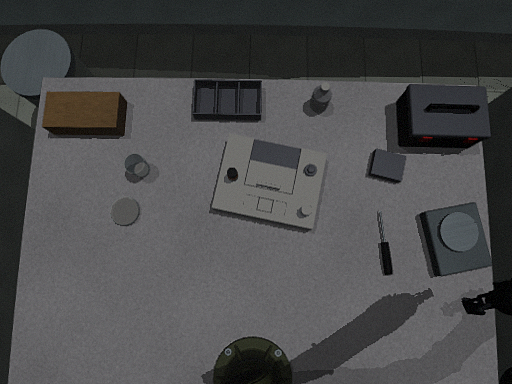

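The unit is centred near (270,183) in the top view, its front towards the robot and turned a few degrees. I'll fit its pose from depth and enlarge the picture.

```bash
cat > h.py <<'E'
import cv2, numpy as np
from rig import status, grab_frame, camera_info
def world(n,d,ci=None):
    c=ci or camera_info(n); h,w=d.shape
    K=np.array([[c['fx'],0,c['cx']],[0,c['fy'],c['cy']],[0,0,1]])
    u,v=np.meshgrid(np.arange(w),np.arange(h))
    p=cv2.undistortPoints(np.stack([u,v],-1).reshape(-1,1,2).astype(float),K,np.array([c['k1'],0,0,0.])).reshape(h,w,2)
    P=np.dstack([p*d[...,None],d]); R=cv2.Rodrigues(c['rvec'])[0]
    return (P-c['tvec'])@R
def proj(n,X,ci=None):
    c=ci or camera_info(n)
    K=np.array([[c['fx'],0,c['cx']],[0,c['fy'],c['cy']],[0,0,1]])
    return cv2.projectPoints(np.asarray(X,float),c['rvec'],c['tvec'],K,np.array([c['k1'],0,0,0.]))[0][:,0]
E
python3 - <<'E'
from h import *
for n in ["top","scene"]:
    d=np.load(f"pics/{n}0.npy"); W=world(n,d)
    m=(abs(W[...,2]-.058)<.008)&(W[...,0]>.35)&(W[...,0]<.85)&(abs(W[...,1]+.05)<.3)
    nn,lab,st,_=cv2.connectedComponentsWithStats(m.astype(np.uint8)); k=1+np.argmax(st[1:,4]); m=lab==k
    pts=W[m][:,:2].astype(np.float32)
    print(n,st[k],cv2.minAreaRect(pts),np.median(W[m][:,2]))
    b=cv2.imread(f"pics/{n}0.png"); x,y,w,h=st[k][:4]
    c=b[y-25:y+h+10,x-10:x+w+10]; s=min(780/c.shape[1],580/c.shape[0]); print(x-10,y-25,s)
    cv2.imwrite(f"pics/{n}0z.png",cv2.convertScaleAbs(cv2.resize(c,None,fx=s,fy=s,interpolation=cv2.INTER_CUBIC),alpha=1.2))
E
```

```text
top [ 212  134  115   95 7008] ((0.5882412791252136, -0.0400533527135849), (0.3110792934894562, 0.23924311995506287), 78.99439239501953) 0.059458523840156645
202 109 4.461538461538462
scene [ 180  174  148  110 7564] ((0.5862431526184082, -0.04019264876842499), (0.31261521577835083, 0.24323321878910065), 79.03560638427734) 0.06003875621338364
170 149 4.0
```

View pics/top0z.png

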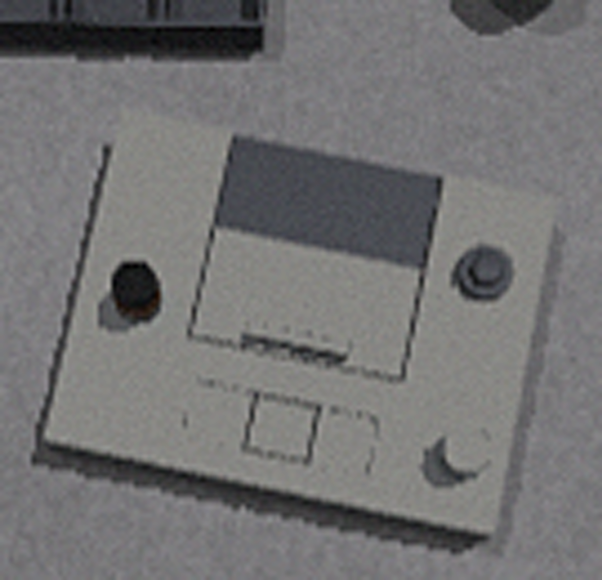

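View pics/scene0z.png

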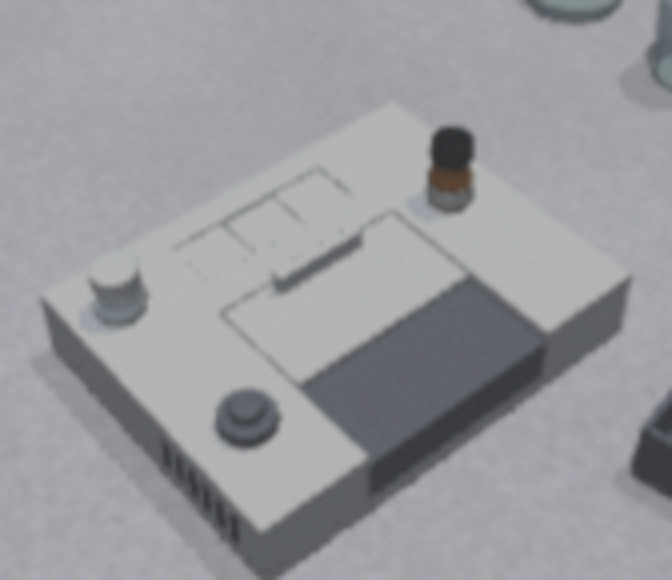

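The top view shows the seam of the pad as a dark rectangle at zoom (282,428), i.e. about pixel (265,205). I'll take it as a hint, to be checked by touch.

```bash
cat >> h.py <<'E'
yaw=np.radians(-11.0); C=np.array([.5877,-.0401]); Ru=np.array([[np.cos(yaw),-np.sin(yaw)],[np.sin(yaw),np.cos(yaw)]])
def u2w(x,y,z=0): return np.append(C+Ru@[x,y],z)
def w2u(p): return np.append(Ru.T@(np.asarray(p)[:2]-C),p[2])
E
python3 - <<'E'
from h import *
for n,(ox,oy,s),pts in [("top",(202,109,4.4615),[(252,394),(320,406),(308,463),(245,450),(282,428),(345,362),(242,340),(482,270),(137,285),(468,455)]),("scene",(170,149,4.0),[(225,228),(275,198),(297,222),(318,168),(176,247),(250,247)])]:
    W=world(n,np.load(f"pics/{n}0.npy"))
    for p in pts:
        px=np.array(p)/s+[ox,oy]; i=np.round(px).astype(int)
        print(n,p,np.round(w2u(W[i[1],i[0]])*1000,1))
# overlay prediction groove ends
for q in [(-98,-64),(-58,64),(-24,35),(-24,-35)]:
    print(q,[ (proj(n,[u2w(q[0]/1e3,q[1]/1e3,.058 if q[0]<-30 else .076)])[0]-o)*s for n,o,s in [("top",np.array([202,109]),4.4615),("scene",np.array([170,149]),4.0)]])
E
```

```text
top (252, 394) [-59.3  23.9  55.8]
top (320, 406) [-58.8 -25.4  60.2]
top (308, 463) [-99.3 -24.7  59. ]
top (245, 450) [-99.3  18.4  59.1]
top (282, 428) [-78.7  -1.9  55.1]
top (345, 362) [-25.1 -34.   58.2]
top (242, 340) [-24.7  37.6  57.9]
top (482, 270) [  48.6 -112.1   87. ]
top (137, 285) [-15.4 108.3 115.9]
top (468, 455) [ -77.2 -125.1  101.7]
scene (225, 228) [-90.4 -27.1  59.6]
scene (275, 198) [-94.4  21.2  57.8]
scene (297, 222) [-65.7  16.6  58.2]
scene (318, 168) [-96.   62.6  59.3]
scene (176, 247) [-93.9 -64.6  61.7]
scene (250, 247) [-66.  -24.9  57.4]
(-98, -64) [array([365.31407162, 474.57511823]), array([173.74241799, 248.21065875])]
(-58, 64) [array([192.67446433, 377.97189772]), array([355.43295513, 195.84553264])]
(-24, 35) [array([244.94114631, 333.63079398]), array([355.02648652, 221.42568742])]
(-24, -35) [array([346.82301833, 355.20740524]), array([272.80125882, 269.73154003])]
```

```bash
cat >> h.py <<'E'
from scipy.spatial.transform import Rotation as Ro
def need(x,y,z):
    s=status.observe(); R=Ro.from_euler('xyz',s['tcp_rot'],degrees=True).as_matrix()
    d=u2w(x/1e3,y/1e3,z/1e3)-s['eef_pos']
    print('tool y,z in world',R[:,1].round(3),R[:,2].round(3),'t',s['time_s'])
    print('unit pos now',(w2u(s['eef_pos'])*1000).round(1),'F',s['ft_force'].round(2))
    uy=np.array([-np.sin(yaw),np.cos(yaw),0]); 
    for sg in(1,-1):
        a=np.degrees(np.arctan2(-(R[:,1]@(sg*uy)),R[:,2]@(sg*uy))); print('turn',sg,a, a/90)
        R2=R@Ro.from_euler('x',a,degrees=True).as_matrix(); print('  shift after turn',(R2.T@d*10).round(4))
    print('shift now',(R.T@d*10).round(4))
E
python3 -c "
from h import *
need(-78,-3,120)"
```

```text
tool y,z in world [ 0.903  0.429 -0.   ] [ 0.429 -0.903 -0.002] t 0.1
unit pos now [-213.8 -575.4  230.5] F [0.36 0.57 0.06]
turn 1 -143.5736505651314 -1.5952627840570155
  shift after turn [ 1.111  -1.3587  5.7221]
turn -1 36.42634943486862 0.4047372159429847
  shift after turn [ 1.111   1.3587 -5.7221]
shift now [ 1.111   4.491  -3.7973]
```

Call:
play_rows(
  motion=[0,0,0,0.081,0,0,0,0.081,0,0,0,0.081,0,0,0,0.081,0,0,0,0.081,0,0.09,-0.38,0,0,0.09,-0.38,0,0,0.09,-0.38,0,0,0.09,-0.38,0,0,0.09,-0.38,0],
  grip=1,
  newtons=40,
)

```text
time_s: 1.1
eef_pos: [0.3491, -0.3849, 0.231]
tcp_rot: [-129.6, 90.0, 129.4]
ft_force: [-0.0, 1.2, 0.9]
width: 0.0003
```

Call:
play_rows(
  motion=[0,0.09,-0.38,0,0,0.09,-0.38,0,0,0.09,-0.38,0,0,0.09,-0.38,0,0,0.09,-0.38,0,0,0.09,-0.38,0,0,0.09,-0.38,0,0,0.09,-0.38,0,0,0.09,-0.38,0,0,0.09,-0.38,0],
)

```text
time_s: 2.1
eef_pos: [0.5101, -0.0293, 0.2311]
tcp_rot: [-70.5, 90.0, -171.6]
ft_force: [0.2, -0.5, -0.5]
width: -0.0002
```

```bash
python3 -c "
from h import *
need(-78,-3,90)"
```

```text
tool y,z in world [ 0.982 -0.191 -0.   ] [-0.191 -0.982  0.   ] t 2.1
unit pos now [-78.3  -4.2 231.1] F [ 0.21 -0.54 -0.53]
turn 1 179.96727534282758 1.9996363926980842
  shift after turn [ 1.4111 -0.0034  0.0126]
turn -1 -0.03272465717242513 -0.00036360730191583473
  shift after turn [ 1.4111  0.0034 -0.0126]
shift now [ 1.4111  0.0034 -0.0126]
```

Run:
```python
from h import *
ci=camera_info("wrist"); p,d=grab_frame("wrist"); p=p[:,:,::-1].copy()
cv2.imwrite("pics/w1.png",p); np.save("pics/w1.npy",d)
q=p.copy()
for (x,y) in [(-98,-64),(-98,64),(-58,64),(-58,-64),(-29,73),(-29,-73)]:
    a=proj("wrist",[u2w(x/1e3,y/1e3,.06)],ci)[0]; print(x,y,a.round(1))
    if abs(a).max()<2000: cv2.circle(q,tuple(int(v) for v in a),2,(0,0,255),-1)
cv2.imwrite("pics/w1o.png",cv2.resize(q,None,fx=1.5,fy=1.5))
```

```text
-98 -64 [310.4 193.2]
-98 64 [190.2 193.1]
-58 64 [187.7 155.8]
-58 -64 [312.5 155.9]
-29 73 [176.7 126.9]
-29 -73 [323.2 127. ]
```

View pics/w1o.png

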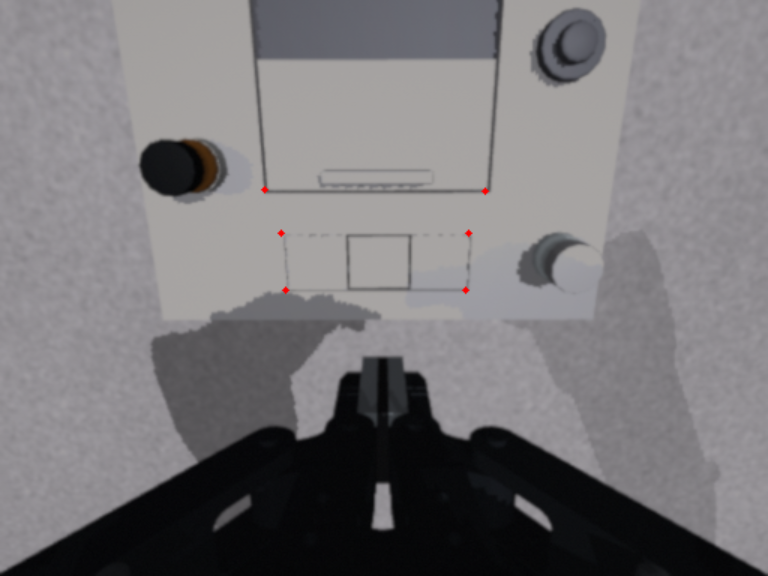

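The wrist view shows the whole seam: x 347–410, y 235–290 px in the 1.5× picture. The pad is therefore centred within 1–2 mm of the groove's middle. Fit and overlay agree within about 1.5 mm. I'll shift slightly and go down.

Call:
play_rows(
  motion=[0.3,0,-0.025,0,0.4,0.003,0,0,0.4,0,0,0,0.3,0,0,0,0.15,0,0,0,0.05,0,0,0,0,0,0,0,0,0,0,0],
)

```text
time_s: 2.95
eef_pos: [0.5112, -0.0284, 0.0721]
tcp_rot: [100.9, 89.9, -0.2]
ft_force: [-0.6, -0.3, -0.4]
width: -0.0
```

```bash
python3 -c "
from h import *
need(-78,-2,58)"
```

```text
tool y,z in world [ 0.982 -0.191  0.001] [-0.191 -0.982 -0.   ] t 2.95
unit pos now [-77.4  -3.2  72.1] F [-0.57 -0.3  -0.39]
turn 1 179.9722722013597 1.999691913348441
  shift after turn [0.1408 0.0066 0.0116]
turn -1 -0.02772779864031681 -0.0003080866515590757
  shift after turn [ 0.1408 -0.0066 -0.0116]
shift now [ 0.1408 -0.0066 -0.0116]
```

Call:
play_rows(
  motion=[0.06,-0.006,-0.01,0,0.06,0,0,0,0.02,0,0,0,0,0,0,0,0,0,0,0],
)

```text
time_s: 3.45
eef_pos: [0.5101, -0.0273, 0.0573]
tcp_rot: [-77.8, 90.0, -178.8]
ft_force: [-0.2, -0.3, -0.2]
width: -0.0005
```

Call:
play_rows(
  motion=[0.02,0,0,0,0,0,0,0,0,0,0,0],
)

```text
time_s: 3.75
eef_pos: [0.5102, -0.0273, 0.0552]
tcp_rot: [-92.1, 90.0, 166.8]
ft_force: [-1.4, 0.2, 0.8]
width: 0.0001
```

Call:
play_rows(
  motion=[0.01,0,0,0,0,0,0,0,0,0,0,0],
)

```text
time_s: 4.05
eef_pos: [0.5102, -0.0273, 0.0544]
tcp_rot: [-87.8, 90.0, 171.2]
ft_force: [-0.4, 0.8, 3.6]
width: -0.0001
```

Call:
play_rows(
  motion=[0.01,0,0,0,0,0,0,0,0,0,0,0],
)

```text
time_s: 4.35
eef_pos: [0.5102, -0.0273, 0.0533]
tcp_rot: [-84.0, 90.0, 175.0]
ft_force: [-1.8, -0.5, 2.9]
width: 0.0005
```

Run:
```python
from h import *
p,d=grab_frame("top"); cv2.imwrite("pics/top1z.png",cv2.resize(p[105:245,200:340,::-1],None,fx=4,fy=4,interpolation=cv2.INTER_CUBIC))
print(status.observe()['ft_force'])
```

```text
[-2.25178824  0.75484668  3.94885572]
```

View pics/top1z.png

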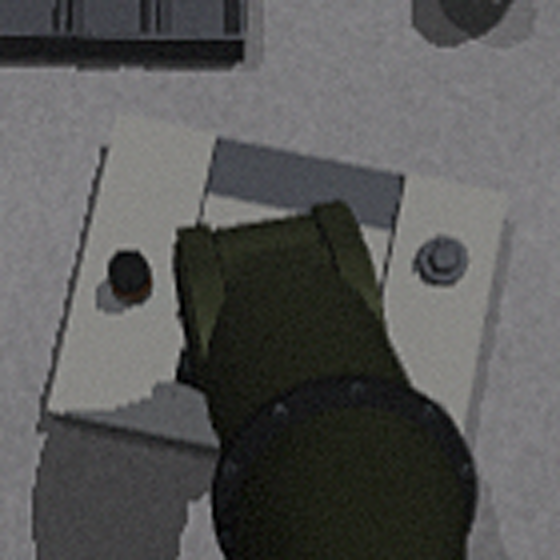

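The grey bay behind the door has narrowed from about 21 px to 13 px (~22 mm), so the door is ajar. Next I'll lift off the pad and push the ledge.

Call:
play_rows(
  motion=[-0.06,0,0,0,-0.07,0,0,0,0,0,0,0,0,0.2,0,0,0,0.2,0,0,0,0.15,0,0,0,0,0,0,0,0,0,0],
)

```text
time_s: 5.2
eef_pos: [0.5636, -0.0377, 0.066]
tcp_rot: [-88.4, 89.9, 170.5]
ft_force: [-1.0, -0.3, -0.3]
width: 0.0005
```

```bash
python3 -c "
from h import *
need(28,0,66)"
```

```text
tool y,z in world [ 0.982 -0.191 -0.001] [-0.191 -0.982  0.   ] t 5.2
unit pos now [-24.1  -2.3  66. ] F [-1.01 -0.31 -0.3 ]
turn 1 179.9683899753139 1.9996487775034877
  shift after turn [-5.000e-04 -5.212e-01  2.290e-02]
turn -1 -0.031610024686099455 -0.00035122249651221615
  shift after turn [-5.000e-04  5.212e-01 -2.290e-02]
shift now [-5.000e-04  5.212e-01 -2.320e-02]
```

Call:
play_rows(
  motion=[0,0.06,-0.005,0,0,0.06,-0.005,0,0,0.06,-0.005,0,0,0.06,-0.005,0,0,0.06,0,0,0,0.06,0,0,0,0.06,0,0,0,0.06,0,0,0,0,0,0,0,0,0,0],
)

```text
time_s: 6.2
eef_pos: [0.6123, -0.0447, 0.0664]
tcp_rot: [124.2, 89.9, 23.1]
ft_force: [-0.7, -0.5, -0.1]
width: 0.0
```

Call:
play_rows(
  motion=[0,0.04,0,0,0,0,0,0,0,0,0,0],
)

```text
time_s: 6.5
eef_pos: [0.6159, -0.0457, 0.0664]
tcp_rot: [108.5, 90.0, 7.5]
ft_force: [0.0, 0.1, 0.1]
width: -0.0002
```

```bash
python3 -c "
from h import *
need(30,0,66)"
```

```text
tool y,z in world [ 0.982 -0.191  0.001] [-0.191 -0.982 -0.   ] t 6.5
unit pos now [28.7 -0.1 66.4] F [0.01 0.06 0.11]
turn 1 179.98560471588638 1.9998400523987376
  shift after turn [ 0.0038 -0.0129  0.0012]
turn -1 -0.01439528411364011 -0.0001599476012626679
  shift after turn [ 0.0038  0.0129 -0.0012]
shift now [ 0.0038  0.0129 -0.0012]
```

Run:
```python
from h import *
p,d=grab_frame("wrist"); cv2.imwrite("pics/w2.png",p[:,:,::-1])
```

```text
(no output)
```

View pics/w2.png

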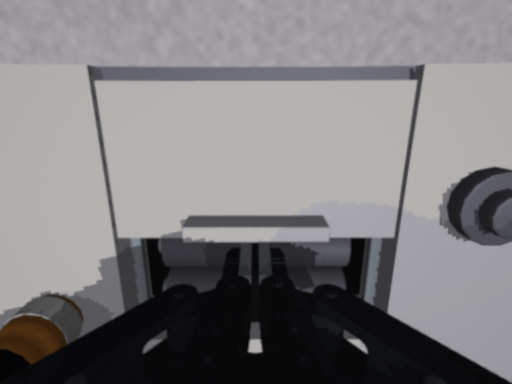

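Call:
play_rows(
  motion=[0,0.02,0,0,0,0,0,0,0,0,0,0],
)

```text
time_s: 6.85
eef_pos: [0.6167, -0.046, 0.0662]
tcp_rot: [-84.6, 89.9, 174.4]
ft_force: [-3.5, 0.8, 2.5]
width: 0.0002
```

The wrist view shows the ledge at the finger, the cell bay uncovered behind it and only a thin strip of bay left ahead. The last 2 mm step met the stop: it moved 0.9 mm and read 3.5 N. Backing off and lifting.

Call:
play_rows(
  motion=[0,-0.05,0,0,0,-0.1,0,0,-0.1,0,0,0,-0.3,0,0,0,-0.4,0,0,0,-0.4,-0.2,0,0,0,-0.4,0,0,0,-0.4,0,0,0,-0.3,0,0,0,0,0,0],
)

```text
time_s: 7.85
eef_pos: [0.4717, -0.0179, 0.1874]
tcp_rot: [-31.0, 89.9, -131.9]
ft_force: [1.1, -1.3, 0.2]
width: 0.0002
```

Run:
```python
from h import *
s=status.observe();print(s['time_s'],s['eef_pos'],s['ft_force'],abs(s['qvel']).max())
ci=camera_info("wrist"); p,d=grab_frame("wrist"); q=p[:,:,::-1].copy()
for x in(-29+65,-24+65):
  for y in (-35,35):
    a=proj("wrist",[u2w(x/1e3,y/1e3,.06 if x==36 else .076)],ci)[0]; cv2.circle(q,tuple(int(v) for v in a),2,(0,0,255),-1)
cv2.imwrite("pics/w3.png",q)
p,d=grab_frame("scene"); cv2.imwrite("pics/s3.png",cv2.resize(p[130:290,150:350,::-1],None,fx=3.5,fy=3.5))
```

```text
7.85 [ 0.47171025 -0.01789069  0.18743752] [ 1.06315402 -1.3305195   0.15811212] 5.999229773054279
```

View pics/w3.png

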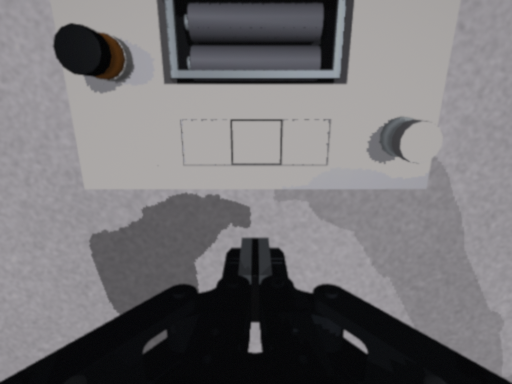

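View pics/s3.png

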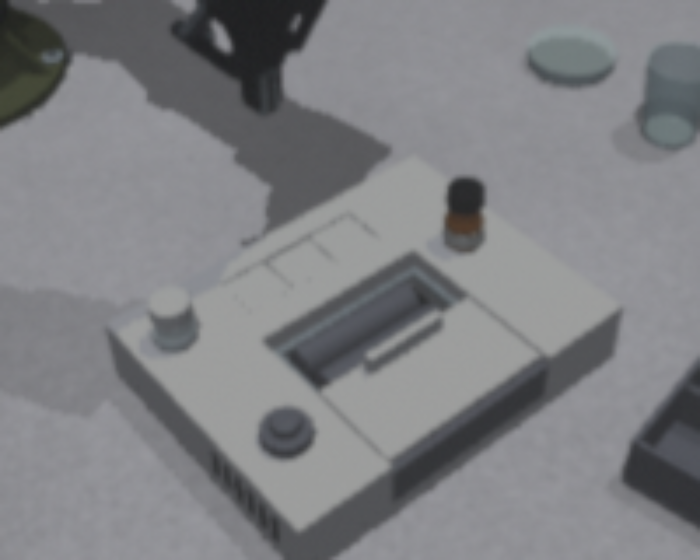

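The cells are uncovered, the groove and pad look flush, and the bystanders are in place. I'll do one numeric check of the ledge position from depth.

Run:
```python
from h import *
for n in("scene","top"):
    p,d=grab_frame(n); W=world(n,d); U=(W[...,:2]-C)@Ru; z=W[...,2]
    m=(abs(U[...,1])<.03)&(U[...,0]>-.03)&(U[...,0]<.1)&(z>.067)&(z<.09)
    x=U[...,0][m]*1000; print(n,m.sum(),np.percentile(x,[5,50,95]).round(1))
    if n=="scene":
        b=cv2.imread("pics/scene0.png").astype(int)
    else: b=cv2.imread("pics/top0.png").astype(int)
s=status.observe();print(s['ft_force'],abs(s['qvel']).max())
```

```text
scene 96 [40.  46.6 48.6]Traceback (most recent call last):
  File "<stdin>", line 5, in <module>
    return _quantile_unchecked(
        a, q, axis, out, overwrite_input, method, keepdims, weights)
    return _ureduce(a,
                    func=_quantile_ureduce_func,
    ...<5 lines>...
                    overwrite_input=overwrite_input,
                    method=method)
    r = func(a, **kwargs)
    result = _quantile(arr,
                       quantiles=q,
    ...<2 lines>...
                       out=out,
                       weights=wgt)
    slices_having_nans = np.isnan(arr[-1, ...])
                                  ~~~^^^^^^^^^
IndexError: index -1 is out of bounds for axis 0 with size 0
```

The scene camera puts the ledge at x 40–48.6 mm; fully open would be 41–49 mm, so the door is at about 64–65 mm. The arm blocks the top camera's view. Handing in.

```bash
python3 -c "
from rig import status,ticket
print(ticket.finish_job()); print(status.observe()['time_s'])"
```

```text
the job is handed in; nothing more can be done
None
the job is handed in; nothing more can be done
```

The battery door is open and the job is handed in, about 8 s into the 48 s allowed. No verdict was reported.

**What I did:**
- **Finding the pad:** I located the unit and the pad's seam in the camera images instead of feeling along the whole groove. The first press gave way at about 3–4 N, which confirmed the spot.
- **Opening the door:** The door sprang ajar by about 22 mm. I lifted off the pad, pushed the ledge until it met the stop (about 3.5 N), then backed off and raised the hand clear.

**Last checks:**
- **Door:** Depth from the scene camera put the ledge at x of about 40–48.6 mm. Fully open would be 41–49 mm, so the door is about 64–65 mm open.
- **Pad, key and bystanders:** The pad looked flush by eye. The standby key was never approached, and the pot, vial, dish and beaker looked undisturbed. The slide box and screwdriver were not in the last pictures, but the hand only passed well above the table on that side.
- **Hand:** The arm was well clear of the unit, and the wrist force was about 1–2 N, close to its noise when touching nothing.

The planned second measurement of the door, from the top camera, failed: it found no ledge points, presumably because the arm blocked the view. The opening distance therefore rests on the scene camera, the push against the stop and the wrist view.

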